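# Fill the cake-carton tray so that the next tray can stack on it

## Robot

A 7-joint arm with a two-finger parallel gripper is mounted at the origin on the work surface. World frame = base frame: x ahead of the robot, y to its left, z up, the work surface at z = 0. Lengths are in m, angles in rad, forces in N, time in s.
With the tool pointing down it reaches from about 0.35 to 0.9 m from the base axis. Payload 8.1 kg.
Tool frame: the origin (TCP) lies on the mounting face of the last link; the fingertips stand 178 mm ahead of it and the grasp point (between the pads) lies 159 mm ahead of it; z points along the fingers, y is the line along which they close (so a half turn about z gives the same grasp; the last joint's range is limited). The gripper opens to 92 mm and grips with 3 to 60 N. Pads are 19 mm wide; open, the fingers measure 130 mm over their backs; the gripper's body (75 mm by 190 mm) begins 47 mm behind the grasp point.
Start: joints at [-1.311, 0.434, 0.025, 1.573, -0.012, 1.134, -0.075], TCP at [0.222, 0.584, 0.405] pointing down, gripper open.
Joint ranges: [-2.62, 2.62], [-0.44, 2.09], [-1.27, 1.32], [0.08, 2.57], [-1.32, 4.46], [0.12, 2], [-2.74, 2.74]. Speed limits (rad/s): [2.22, 2.22, 3.01, 3.01, 3.14, 3.14, 3.14].

## Interface

Orientations are given as a 3x3 rotation matrix whose columns are the frame's x, y, z axes.
In Python, from plant import arm gives the robot as it stands.
- The arm moves only by the tool play_rows, never from a script. Its argument "plan" is a list of rows, each an object with "hand": the opening in per cent of the stroke, from 0 (shut) to 100 (fully open); "offset": the shift along the tool's x, y, z in mm, a list of three; "roll": the turn about the tool's z in degrees. In form: [{"hand": hand, "offset": [dx, dy, dz], "roll": roll}, ...]. A call has 1 to 8 rows; each row shifts and turns the commanded pose from where the row before left it, along the tool's axes as they then stand; what a row does not reach is not made up. A row lasts 1/8 s, in which the tool goes at most 62.5 mm and 10.7 degrees, less where a joint would pass 70% of its speed; a pose out of reach is approached as far as the arm can. A call is refused whole if a number of a shift passes 62.5 or a number of a turn 10.7, either way. A call with a gripper value outside its range is refused whole. The fingers move at their own pace and stop on an object; "grip_force" is the grip in N (left out, the last holds). Time passes only in rows, so rows that do not move let the fingers close. It gives the time, the measured TCP pose, the force, the opening and the grip force at its end, in the units of the state.
- arm.get_obs(): the state, without advancing time (a new reading comes with each control period).
- arm.capture(name): name is "scene" or "top" or "wrist"; returns a dict with "color" (420x560x3 uint8, red, green, blue), "mtx" (3x3 intrinsics, pixels), "T" (4x4, takes a point from camera to world coordinates); the wrist camera has in their place "T_tool_cam" (4x4, takes a point from camera to tool coordinates, whose origin is the TCP and whose axes are the flange's). Camera axes: x right, y up, looking along -z (the intrinsics and any distortion apply to the point x, -y, -z); pixel columns grow to the right and rows downward; lengths in m; the calibration is good to about 2 mm. A picture is of the moment at which its call begins: read the wrist's pose just before it. There is no depth.
- arm.job_done(): hands the job in; it is judged then, once.
The state is a dict: "time_s": time; "joint_pos": joint angles; "dq": joint speeds; "joint_torque": joint torques, N m; "tool_pos": TCP position; "tool_rot": TCP orientation; "force": force on the tool from outside, world axes, zero at the start; "torque": the same for the moment, N m; "finger_gap": finger opening in m; "grip_force": force on a finger pad.
Only numpy, scipy, OpenCV 4.12 (cv2) and the standard library are available. Lean on these libraries where they do the work, as an engineer would, in place of code of your own. Each camera call takes 0.05 s, during which the arm holds its last target. There are 200 camera calls.

## Task

Fill the grey tray with brown cake cartons so the next tray can stack on it: tip the carton that stands on edge over so it lies flat, and slide it up against the carton at the tray's plain end. Take the brown carton from the sloping stand and lower it level, without dropping it, into the gap left next to the carton at the yellow-clip end, so that no carton stands above the rim. Then let go and check by touch: set your fingertips down on the carton at the yellow-clip end and draw them over the tops of all four, along to the plain end; leave the pink carton, the moulds and the bowl where they are.

Things in the scene. Friction and masses are not known exactly. Their poses are not given: they have to be found in the camera images.
- crate: grey stacking tray, fixed; outside 200 (x) x 300 (y) x 64 mm, inside 170 x 270; origin under its centre on the worktop, z up; inner floor at z = 16 mm, rim (15 mm wide) at 64 mm. Yellow label clip on its +y end. Three brown cartons start in it, 160 mm length along its x; four lying flat fill it with 14 mm of play in all
- end_carton_center (a point): brown cake carton, rigid, 160 x 64 x 44 mm, 0.3 kg, gold band, paper label on top; point at its centre; x along the 160, y the 64, z the 44 mm (top face at +z). It starts flat in the tray against the yellow-clip (+y) end
- edge_carton_center (a point): brown cake carton, rigid, 160 x 64 x 44 mm, 0.3 kg, gold band, paper label on top; point at its centre; x along the 160, y the 64, z the 44 mm (top face at +z). Starts in the tray standing on edge (64 mm tall, 16 mm above the rim), 2 to 10 mm from the end carton, z level towards that carton; pushed near its top away from it, it tips over into the free space (about 90 mm) and lies z up, some 25 mm short of the far carton
- far_carton_center (a point): brown cake carton, rigid, 160 x 64 x 44 mm, 0.3 kg, gold band, paper label on top; point at its centre; x along the 160, y the 64, z the 44 mm (top face at +z). It starts flat in the tray against the plain (-y) end
- new_carton_center (a point): brown cake carton, rigid, 160 x 64 x 44 mm, 0.3 kg, gold band, paper label on top; point at its centre; x along the 160, y the 64, z the 44 mm (top face at +z). It starts lying on the sloping stand in one of its two lanes, top face sloping down towards the robot side, 32 degrees from level; x points up the slope, z square out of the slope
- pink_carton_center (a point): pink carton of the same size lying in the other lane of the stand, 112 mm from lane centre to lane centre; not wanted; point at its centre, axes as for the brown ones
- stand: aluminium pick-up stand, 204 mm wide (y), fixed; its face slopes up 32 degrees along +x from a 18 mm lip at the low front edge; 8 mm ridges beside each lane; 130 mm high; origin under its middle on the worktop
- mould1: dark fluted cake mould, 63 mm across, 55 mm high, bystander; origin under its centre
- mould2: another such mould, bystander; origin under its centre
- bowl: small steel mixing bowl, 150 mm across, 65 mm high, bystander; origin under its centre
Mind the look-alikes: they are no part of the job. What is shaped like the part that bears far_carton_center but red or turquoise is not meant. What is shaped like the part that bears end_carton_center but orange is not meant.

How it is judged:
On the way, in this order (a step that is already met when the one before it is completed fails the run):
1. the carton that stood on edge lies flat in the tray, closed up to the carton at the plain end (x of edge_carton_center in the frame of crate between -0.03 and 0.03 m and y of edge_carton_center in the frame of crate between -0.115 and 0.115 m and z of edge_carton_center in the frame of crate between 0.03 and 0.0405 m and (angle between edge_carton_center's own z axis and vertical below 0.025 rad or angle between edge_carton_center's own z axis and vertical above 3.11659 rad) and horizontal distance between far_carton_center and edge_carton_center below 0.074 m), for 0.2 s.
2. the new carton is bedded in the gap and let go, all four flat and below the rim (x of end_carton_center in the frame of crate between -0.03 and 0.03 m and y of end_carton_center in the frame of crate between -0.115 and 0.115 m and z of end_carton_center in the frame of crate between 0.03 and 0.0405 m and (angle between end_carton_center's own z axis and vertical below 0.025 rad or angle between end_carton_center's own z axis and vertical above 3.11659 rad) and x of new_carton_center in the frame of crate between -0.03 and 0.03 m and y of new_carton_center in the frame of crate between -0.01 and 0.07 m and z of new_carton_center in the frame of crate between 0.03 and 0.0405 m and (angle between new_carton_center's own z axis and vertical below 0.025 rad or angle between new_carton_center's own z axis and vertical above 3.11659 rad) and x of edge_carton_center in the frame of crate between -0.03 and 0.03 m and y of edge_carton_center in the frame of crate between -0.115 and 0.115 m and z of edge_carton_center in the frame of crate between 0.03 and 0.0405 m and (angle between edge_carton_center's own z axis and vertical below 0.025 rad or angle between edge_carton_center's own z axis and vertical above 3.11659 rad) and x of far_carton_center in the frame of crate between -0.03 and 0.03 m and y of far_carton_center in the frame of crate between -0.115 and 0.115 m and z of far_carton_center in the frame of crate between 0.03 and 0.0405 m and (angle between far_carton_center's own z axis and vertical below 0.025 rad or angle between far_carton_center's own z axis and vertical above 3.11659 rad) and contact force between the fingers and new_carton below 0.2 N and contact force between the fingers and end_carton below 0.2 N), for 0.2 s.
3. fingers touch the carton at the yellow-clip end (contact force between the fingers and end_carton above 0.3 N).
4. then the new carton (contact force between the fingers and new_carton above 0.3 N).
5. then the tipped carton (contact force between the fingers and edge_carton above 0.3 N).
6. then the carton at the plain end (contact force between the fingers and far_carton above 0.3 N).
At the end, for the whole second after the job is handed in: All four brown cartons at rest, flat (1.4 degrees) on the tray floor (2.5 mm), none above the rim; the new one between the yellow-clip one and the tipped one; the fingers have touched the four tops in turn from the yellow-clip end (x of end_carton_center in the frame of crate between -0.03 and 0.03 m and y of end_carton_center in the frame of crate between -0.115 and 0.115 m and z of end_carton_center in the frame of crate between 0.03 and 0.0405 m and (angle between end_carton_center's own z axis and vertical below 0.025 rad or angle between end_carton_center's own z axis and vertical above 3.11659 rad) and x of new_carton_center in the frame of crate between -0.03 and 0.03 m and y of new_carton_center in the frame of crate between -0.01 and 0.07 m and z of new_carton_center in the frame of crate between 0.03 and 0.0405 m and (angle between new_carton_center's own z axis and vertical below 0.025 rad or angle between new_carton_center's own z axis and vertical above 3.11659 rad) and x of edge_carton_center in the frame of crate between -0.03 and 0.03 m and y of edge_carton_center in the frame of crate between -0.115 and 0.115 m and z of edge_carton_center in the frame of crate between 0.03 and 0.0405 m and (angle between edge_carton_center's own z axis and vertical below 0.025 rad or angle between edge_carton_center's own z axis and vertical above 3.11659 rad) and x of far_carton_center in the frame of crate between -0.03 and 0.03 m and y of far_carton_center in the frame of crate between -0.115 and 0.115 m and z of far_carton_center in the frame of crate between 0.03 and 0.0405 m and (angle between far_carton_center's own z axis and vertical below 0.025 rad or angle between far_carton_center's own z axis and vertical above 3.11659 rad) and linear speed of each of end_carton, new_carton, edge_carton, far_carton below 0.02 m/s).
It fails at once if the new carton goes into the tray steeply tilted, not level (x of new_carton_center in the frame of crate between -0.08 and 0.08 m and y of new_carton_center in the frame of crate between -0.135 and 0.135 m and z of new_carton_center in the frame of crate below 0.085 m and angle between new_carton_center's own z axis and vertical between 0.3 and 2.84 rad).
It fails at once if the new carton is dropped into the tray: let go while more than 50 mm above its place (x of new_carton_center in the frame of crate between -0.08 and 0.08 m and y of new_carton_center in the frame of crate between -0.135 and 0.135 m and z of new_carton_center in the frame of crate above 0.09 m and contact force between the fingers and new_carton below 0.1 N).
It fails at once if the pink carton is moved more than 20 mm (distance of pink_carton_center from where it was at the start of the episode above 0.02 m).
It fails at once if a mould or the bowl is moved more than 20 mm (distance of any of mould1, mould2, bowl from where it was at the start of the episode above 0.02 m).
It also fails if it takes over 67 s, if anything falls off the work surface, if the arm or the gripper's body presses on something with over 40 N, if the wrist force passes 120 N, or if a joint passes its speed limit or range.

## Working session

There is one attempt and no reset: what is moved stays moved. The work goes in short steps, Python scripts to look and compute and a tool call to move; the robot and the scene stay as the last step left them, time stands still between calls to the robot, and variables do not carry over. Pictures are saved under pics/ and viewed, at most 10 in all, crops included, and the job is handed in when it is done.

Besides the shell and the picture viewer there is one more tool, called after "Call:" as name(argument=value, ...) on one line, values as JSON. play_rows: Moves the arm, as the interface text tells. Its arguments: {"type":"object","properties":{"plan":{"type":"array","items":{"type":"object","properties":{"hand":{"type":"number"},"offset":{"type":"array","items":{"type":"number"}},"roll":{"type":"number"}}}},"grip_force":{"type":"number"}},"required":["plan"]}

```bash
mkdir -p pics; cat > h.py <<'E'
import numpy as np,cv2
from plant import arm
def save(n,f):
    c=arm.capture(n); cv2.imwrite('pics/'+f,c['color'][:,:,::-1]); return c
def ray(c,u,v,T=None):
    T=c['T'] if T is None else T
    K=np.array(c['mtx']);d=np.linalg.inv(K)@[u,v,1];d=np.array([d[0],-d[1],-d[2]])
    T=np.array(T);return T[:3,3],T[:3,:3]@d
def at(c,u,v,z,T=None):
    o,d=ray(c,u,v,T);return o+d*(z-o[2])/d[2]
def proj(c,p,T=None):
    T=np.array(c['T'] if T is None else T);q=T[:3,:3].T@(np.array(p)-T[:3,3]);q=np.array([q[0],-q[1],-q[2]])
    r=np.array(c['mtx'])@q;return r[:2]/r[2]
E
python3 - <<'E'
from h import *
import pickle
np.set_printoptions(precision=4,suppress=True)
o=arm.get_obs();print(o['tool_pos'],o['tool_rot'],o['force'],o['finger_gap'])
d={}
for n in('scene','top'):
    c=save(n,n+'0.png');d[n]=c;print(n,c['mtx'],c['T'],c.keys())
pickle.dump(d,open('c0.pkl','wb'))
E
```

```text
[0.2218 0.5841 0.404 ] [[-0.9349  0.3549 -0.0004]
 [ 0.3549  0.9349 -0.0015]
 [-0.0001 -0.0015 -1.    ]] [ 0.7317 -0.5981  0.0268] 0.09184012695390902
scene [[443.2951   0.     276.7268]
 [  0.     443.2951 205.8518]
 [  0.       0.       1.    ]] [[ 0.2491 -0.5775  0.7775  1.5877]
 [ 0.9683  0.1342 -0.2105 -0.2077]
 [ 0.0172  0.8053  0.5927  0.8776]
 [ 0.      0.      0.      1.    ]] dict_keys(['color', 'mtx', 'T'])
top [[398.8369   0.     280.553 ]
 [  0.     398.8369 210.7744]
 [  0.       0.       1.    ]] [[ 0.0281  0.9907 -0.133   0.381 ]
 [-0.9996  0.0281 -0.0024  0.0711]
 [ 0.0014  0.133   0.9911  1.2576]
 [ 0.      0.      0.      1.    ]] dict_keys(['color', 'mtx', 'T'])
```

View pics/top0.png

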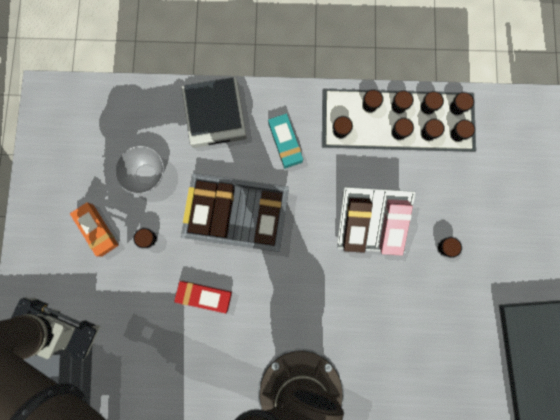

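View pics/scene0.png

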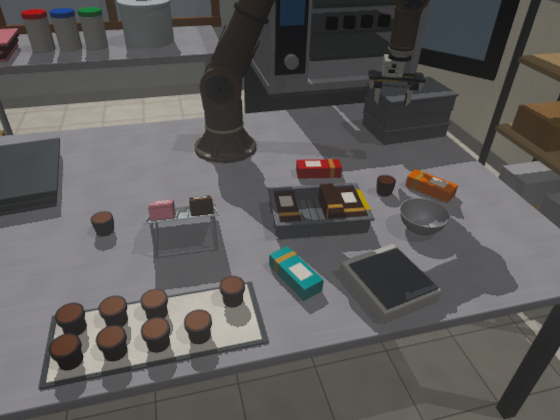

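The top view shows the tray at about (236,212) with the yellow clip on its left end at (190,206). The end carton is at (201,210), the edge carton at (223,210) and the far carton at (268,215). The stand is at (376,222), holding the brown new carton at (358,225) and the pink one at (397,228).

Look-alikes: red (203,297), turquoise (285,140), orange (94,229) and pink (397,228). I choose the brown ones in the tray and in the stand's left lane, and check them in a close crop.

```bash
python3 - <<'E'
import cv2
a=cv2.imread('pics/top0.png')[165:265,170:425]
cv2.imwrite('pics/crop0.png',cv2.resize(a,None,fx=3.1,fy=3.1*1.9,interpolation=cv2.INTER_CUBIC))
E
```

```text
(no output)
```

View pics/crop0.png

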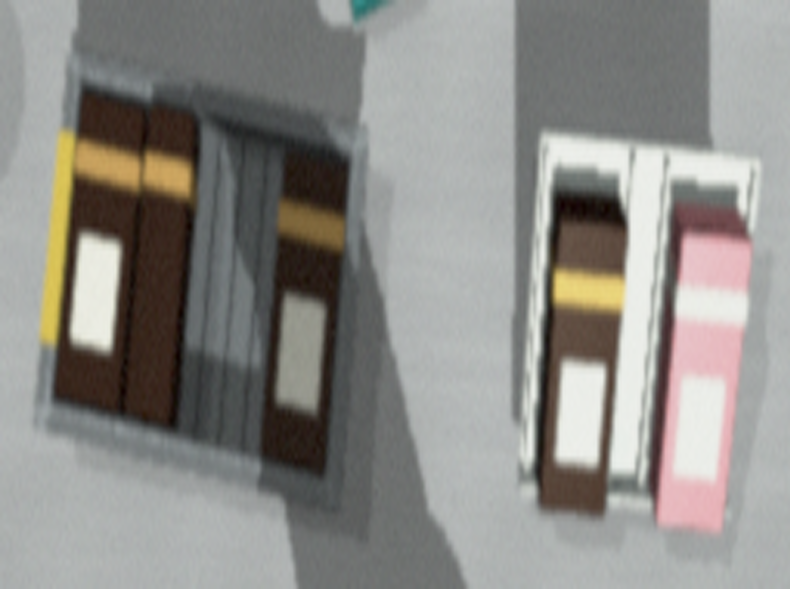

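The crop confirms it. The brown cartons are in the tray, with the label face up on the end and far ones and the edge carton on its side. The new carton is brown in the left lane, and pink is on the right.

```bash
cat > fit.py <<'E'
from h import *
import pickle
from scipy.optimize import least_squares
from scipy.spatial.transform import Rotation as R
np.set_printoptions(precision=4,suppress=True)
d=pickle.load(open('c0.pkl','rb'));c=d['top']
P=lambda U,V:np.array([170+U/3.1-0.3,165+V/5.89-0.4])
def fit(loc,px,f,x0):
    g=lambda x:np.ravel([proj(c,f(x,np.array(l)))-p for l,p in zip(loc,px)])
    s=least_squares(g,x0);print(s.x,np.degrees(s.x[2]),'res',s.fun);return s.x
fl=lambda x,l:R.from_euler('z',x[2]).apply(l)+[x[0],x[1],0]
crate=fit([[.1,.15,.064],[.1,-.15,.064],[-.1,-.15,.064],[-.1,.15,.064]],[P(78,55),P(365,122),P(335,510),P(38,428)],fl,[.4,.15,-.1])
sl=lambda x,l:R.from_euler('zy',[x[2],-np.radians(32)]).apply(l)+[x[0],x[1],x[3]]
h=[[.08,.032,.022],[.08,-.032,.022],[-.08,-.032,.022],[-.08,.032,.022]]
new=fit(h,[P(556,217),P(625,225),P(605,515),P(540,508)],sl,[.4,-.15,0,.1])
pink=fit(h,[P(680,232),P(749,238),P(723,527),P(657,522)],sl,[.4,-.25,0,.1])
print('tops', [at(c,*P(*q),.06)[:3] for q in[(90,95),(145,105),(125,410),(55,400),(285,150),(348,158),(325,470),(262,460)]])
print('edge',[at(c,*P(*q),.08)[:3] for q in[(148,107),(195,112),(175,425),(125,412)]])
print('stand top',at(c,*P(543,132),.13),at(c,*P(758,158),.13))
for n,z in (('mould',(145,238,.05)),('bowl',(139,170,.06)),('m2',(450,247,.05)),('orange',(94,229,.04)),('red',(203,297,.04)),('turq',(285,140,.04)),('box',(215,110,.08))):print(n,at(c,*z))
s=d['scene']
print([proj(s,fl(crate,np.array(l))) for l in[[.1,.15,.064],[.1,-.15,.064],[-.1,-.15,.064],[-.1,.15,.064]]])
print([proj(s,sl(new,np.array(l))) for l in h])
im=cv2.imread('pics/scene0.png')
for x,f,hh in((crate,fl,[[.1,.15,.064],[.1,-.15,.064],[-.1,-.15,.064],[-.1,.15,.064]]),(new,sl,h),(pink,sl,h)):
    cv2.polylines(im,[np.int32([16*proj(s,f(x,np.array(l))) for l in hh])],True,(0,255,0),1,cv2.LINE_AA,4)
cv2.imwrite('pics/ov.png',cv2.resize(im[170:250,130:400],None,fx=2.9,fy=2.9,interpolation=cv2.INTER_CUBIC))
E
python3 fit.py
```

```text
[ 0.535   0.21   -0.1139] -6.524478318012325 res [-2.7584 -1.4059  1.8132  0.8931  2.1803  0.3475 -1.2713  0.0058]
[ 0.5051 -0.1505 -0.0055  0.0821] -0.31417808093052446 res [-0.0788  0.3957  0.2802 -0.2144  0.093  -0.3366 -0.3062  0.1447]
[ 0.5017 -0.2639 -0.0016  0.0817] -0.09084633441302412 res [-0.1351  0.2364  0.2448 -0.1148 -0.0104 -0.1712 -0.1057  0.0425]
tops [array([0.6273, 0.3268, 0.06  ]), array([0.6235, 0.2723, 0.06  ]), array([0.4646, 0.2839, 0.06  ]), array([0.4678, 0.352 , 0.06  ]), array([0.6037, 0.1335, 0.06  ]), array([0.6013, 0.0714, 0.06  ]), array([0.4395, 0.0891, 0.06  ]), array([0.4429, 0.1502, 0.06  ])]
edge [array([0.6185, 0.266 , 0.08  ]), array([0.6172, 0.2203, 0.08  ]), array([0.457 , 0.2323, 0.08  ]), array([0.4622, 0.2803, 0.08  ])]
stand top [ 0.6064 -0.1091  0.13  ] [ 0.5992 -0.3084  0.13  ]
mould [0.4483 0.4817 0.05  ]
bowl [0.6556 0.512  0.06  ]
m2 [ 0.4471 -0.4406  0.05  ]
orange [0.4719 0.643  0.04  ]
red [0.2775 0.2987 0.04  ]
turq [0.77   0.0663 0.04  ]
box [0.8466 0.2848 0.08  ]
[array([373.796 , 219.1682]), array([274.4882, 226.5222]), array([266.3322, 188.238 ]), array([355.1976, 182.6054])]
[array([212.1755, 201.1528]), array([189.285 , 204.1697]), array([188.126 , 201.1139]), array([208.492 , 198.4596])]
```

View pics/ov.png

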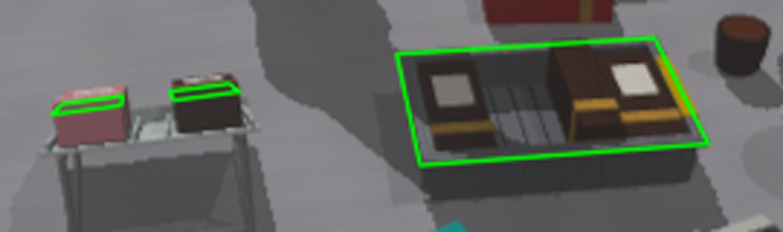

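The crate fit is good: centre (0.535, 0.210), yaw about -6.2°. I will refine the new carton with the wrist camera later. First I turn the tool so both open fingers sit across the carton's length.

Call:
play_rows(plan=[{"hand":100,"offset":[0,0,0],"roll":9.4},{"hand":100,"offset":[0,0,0],"roll":9.4},{"hand":100,"offset":[0,0,0],"roll":9.4},{"hand":100,"offset":[0,0,0],"roll":9.4},{"hand":100,"offset":[0,0,0],"roll":9.4},{"hand":100,"offset":[0,0,0],"roll":9.4},{"hand":100,"offset":[0,0,0],"roll":9.4},{"hand":100,"offset":[0,0,0],"roll":9.6}], grip_force=20)

```text
time_s: 1.1
tool_pos: [0.2217, 0.5842, 0.4043]
tool_rot: [[0.113, 0.994, -0.0], [0.994, -0.113, -0.001], [-0.001, -0.0, -1.0]]
force: [-0.3, -0.3, 0.2]
finger_gap: 0.0918
grip_force: 0.0
```

```bash
cat > go.py <<'E'
import sys
from h import *
from scipy.spatial.transform import Rotation as R
np.set_printoptions(precision=4,suppress=True)
CR=np.array([.535,.21,0]);YAW=np.radians(-6.2)
def w(x,y,z): return R.from_euler('z',YAW).apply([x,y,z])+CR
def to(p,yaw=None):   # p: wanted FINGERTIP pos (world); yaw wanted of tool y, deg
    o=arm.get_obs();T=np.array(o['tool_rot']);t=np.array(o['tool_pos'])
    d=np.array(p)+[0,0,.178]-t
    y=np.degrees(np.arctan2(T[1,1],T[0,1]))
    print('t',o['time_s'],'tip',t-[0,0,.178],'yaw',round(y,2),'tooloff mm',T.T@d*1e3,'roll',None if yaw is None else (y-yaw),'F',o['force'],'gap',o['finger_gap'],'tilt',T[2,:2])
E
python3 -c "
from go import *
to(w(-.002,.095,.12),-6.2)
print(arm.get_obs()['joint_pos'])"
```

```text
t 1.1 tip [0.2217 0.5842 0.2263] yaw -6.5 tooloff mm [-241.2417  351.1485  106.433 ] roll -0.3002916023344797 F [-0.264  -0.3097  0.1875] gap 0.0917623879343444 tilt [-0.0009 -0.0002]
[-1.5156  0.4419  0.3255  1.5927 -0.1515  1.1328 -1.2681]
```

Call:
play_rows(plan=[{"hand":100,"offset":[-30,44,0],"roll":0},{"hand":100,"offset":[-30,44,0],"roll":0},{"hand":100,"offset":[-30,44,0],"roll":0},{"hand":100,"offset":[-30,44,0],"roll":0},{"hand":100,"offset":[-30,44,20],"roll":0},{"hand":100,"offset":[-30,44,20],"roll":0},{"hand":100,"offset":[-30,44,30],"roll":0},{"hand":100,"offset":[-31,43,36],"roll":0}])

```text
time_s: 2.1
tool_pos: [0.5451, 0.3067, 0.2989]
tool_rot: [[0.108, 0.994, 0.001], [0.994, -0.108, 0.001], [0.001, 0.001, -1.0]]
force: [0.3, 0.9, 0.0]
finger_gap: 0.0919
grip_force: 0.0
```

```bash
python3 -c "
from go import *
o=arm.get_obs()
to(w(-.002,.095,.072),-6.2)
c=save('wrist','w1.png')
T=np.eye(4);T[:3,:3]=o['tool_rot'];T[:3,3]=o['tool_pos'];T=T@np.array(c['T_tool_cam'])
im=cv2.imread('pics/w1.png')
pts=[[.085,.135,.06],[-.085,.135,.06],[.08,.071,.06],[-.08,.071,.06],[.08,.062,.08],[-.08,.062,.08],[.08,.018,.08],[-.08,.018,.08],[.1,-.15,.064],[-.1,-.15,.064],[.1,.15,.064],[-.1,.15,.064]]
for p in pts:
    q=proj(c,w(*p),T);cv2.circle(im,(int(q[0]),int(q[1])),3,(0,255,0),1)
cv2.imwrite('pics/w1o.png',im);print(arm.get_obs()['joint_pos'],T)
"
```

```text
t 2.1 tip [0.5451 0.3067 0.1209] yaw -6.17 tooloff mm [-2.2607 -1.5826 48.8791] roll 0.02600893739088317 F [0.2986 0.8938 0.0491] gap 0.09185116690640885 tilt [0.0007 0.0006]
[-0.8407  0.5579  0.3788  1.7189 -0.2416  0.9156 -0.4812] [[ 0.9942  0.1032  0.0287  0.5527]
 [-0.1071  0.9589  0.2626  0.3774]
 [-0.0005 -0.2642  0.9645  0.2788]
 [ 0.      0.      0.      1.    ]]
```

View pics/w1o.png

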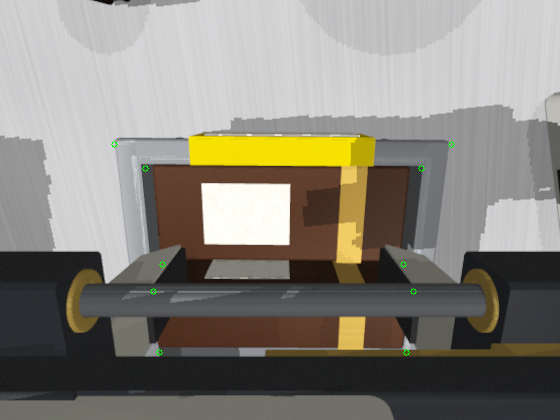

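The overlay matches the rim and cartons to about 2 mm. Next I lower behind the edge carton's top and push.

Call:
play_rows(plan=[{"hand":100,"offset":[0,0,25],"roll":0},{"hand":100,"offset":[0,0,22],"roll":0},{"hand":100,"offset":[-12,0,0],"roll":0},{"hand":100,"offset":[-10,0,0],"roll":0},{"hand":100,"offset":[-10,0,0],"roll":0},{"hand":100,"offset":[-10,0,0],"roll":0},{"hand":100,"offset":[-10,0,0],"roll":0},{"hand":100,"offset":[-10,0,0],"roll":0}])

```text
time_s: 3.15
tool_pos: [0.5369, 0.2451, 0.2526]
tool_rot: [[0.108, 0.994, -0.0], [0.994, -0.108, -0.0], [-0.0, -0.0, -1.0]]
force: [0.7, -0.7, 0.2]
finger_gap: 0.0918
grip_force: 0.0
```

Call:
play_rows(plan=[{"hand":100,"offset":[-8,0,0],"roll":0},{"hand":100,"offset":[-6,0,0],"roll":0},{"hand":100,"offset":[0,0,0],"roll":0},{"hand":100,"offset":[0,0,0],"roll":0},{"hand":100,"offset":[0,0,0],"roll":0}])

```text
time_s: 3.78
tool_pos: [0.5356, 0.2326, 0.2526]
tool_rot: [[0.107, 0.994, -0.0], [0.994, -0.107, 0.0], [0.0, -0.0, -1.0]]
force: [0.1, -0.5, -1.1]
finger_gap: 0.0917
grip_force: 0.0
```

```bash
python3 -c "
from go import *
import pickle
to(w(-.002,.045,.072),-6.2)
c=save('top','t2.png');s=save('scene','s2.png')
a=cv2.imread('pics/t2.png')[165:265,170:300];b=cv2.imread('pics/s2.png')[170:250,250:390]
f=lambda x:cv2.resize(x,(390,390*x.shape[0]//x.shape[1]),interpolation=cv2.INTER_CUBIC)
a,b=f(a),f(b);H=max(len(a),len(b));b=cv2.copyMakeBorder(b,0,H-len(b),0,0,0);a=cv2.copyMakeBorder(a,0,H-len(a),0,0,0)
cv2.imwrite('pics/c2.png',np.hstack([a,b]))"
```

```text
t 3.775 tip [0.5356 0.2326 0.0746] yaw -6.15 tooloff mm [22.45   -0.1128  2.5676] roll 0.045799345532214986 F [ 0.1146 -0.4523 -1.1121] gap 0.09167704300392007 tilt [ 0.0002 -0.    ]
```

View pics/c2.png

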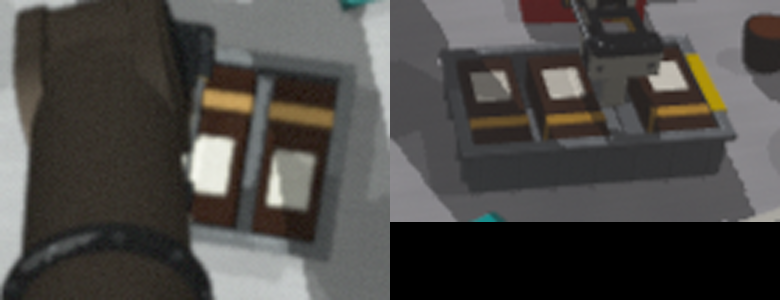

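The carton is tipped and lies flat, label up, with a gap of about 25 mm to the far carton. Now I back off, lower into the gap and slide it.

Call:
play_rows(plan=[{"hand":100,"offset":[23,0,0],"roll":0},{"hand":100,"offset":[0,0,20],"roll":0},{"hand":100,"offset":[0,0,20],"roll":0},{"hand":100,"offset":[-10,0,0],"roll":0},{"hand":100,"offset":[-8,0,0],"roll":0},{"hand":100,"offset":[-7,0,0],"roll":0},{"hand":100,"offset":[-6,0,0],"roll":0},{"hand":100,"offset":[-6,0,0],"roll":0}])

```text
time_s: 4.88
tool_pos: [0.5344, 0.2185, 0.2133]
tool_rot: [[0.108, 0.994, 0.001], [0.994, -0.108, 0.001], [0.002, 0.001, -1.0]]
force: [-0.2, 5.1, 2.0]
finger_gap: 0.0918
grip_force: 2.2
```

Call:
play_rows(plan=[{"hand":100,"offset":[-3,0,0],"roll":0},{"hand":100,"offset":[-2,0,0],"roll":0},{"hand":100,"offset":[0,0,0],"roll":0}])

```text
time_s: 5.25
tool_pos: [0.5344, 0.2166, 0.2135]
tool_rot: [[0.107, 0.994, 0.004], [0.994, -0.107, 0.006], [0.006, 0.003, -1.0]]
force: [2.6, 13.4, -0.8]
finger_gap: 0.0915
grip_force: 7.0
```

Contact is firm at 13 N, so the two cartons are closed up. Now I rise and go to the stand.

Call:
play_rows(plan=[{"hand":100,"offset":[8,0,0],"roll":0},{"hand":100,"offset":[0,0,-55],"roll":0},{"hand":100,"offset":[0,0,-60],"roll":0},{"hand":100,"offset":[0,0,-60],"roll":0},{"hand":100,"offset":[-60,0,0],"roll":0},{"hand":100,"offset":[-60,0,0],"roll":0},{"hand":100,"offset":[-60,0,0],"roll":0},{"hand":100,"offset":[-60,0,0],"roll":0}])

```text
time_s: 6.25
tool_pos: [0.5076, -0.0197, 0.3875]
tool_rot: [[0.108, 0.994, -0.001], [0.994, -0.108, -0.0], [-0.001, -0.001, -1.0]]
force: [0.9, -1.4, 0.3]
finger_gap: 0.0918
grip_force: 0.0
```

Call:
play_rows(plan=[{"hand":100,"offset":[-60,0,0],"roll":10.5},{"hand":100,"offset":[-60,0,0],"roll":10.5},{"hand":100,"offset":[0,0,0],"roll":10.5},{"hand":100,"offset":[0,0,0],"roll":10.5},{"hand":100,"offset":[0,0,0],"roll":10.5},{"hand":100,"offset":[0,0,0],"roll":10.5},{"hand":100,"offset":[0,0,0],"roll":10.5},{"hand":100,"offset":[0,0,0],"roll":10.3}])

```text
time_s: 7.25
tool_pos: [0.4842, -0.1348, 0.3874]
tool_rot: [[1.0, -0.007, -0.001], [-0.007, -1.0, -0.0], [-0.001, 0.0, -1.0]]
force: [0.1, -0.7, -0.9]
finger_gap: 0.0923
grip_force: 0.0
```

```bash
python3 -c "
from go import *
import pickle
o=arm.get_obs()
to([.505,-.1505,.2],-90)
c=save('wrist','w3.png')
T=np.eye(4);T[:3,:3]=o['tool_rot'];T[:3,3]=o['tool_pos'];T=T@np.array(c['T_tool_cam'])
t=save('top','t3.png');s=save('scene','s3.png')
pickle.dump((c,T,t,s),open('c3.pkl','wb'));print(o['joint_pos'])
"
```

```text
t 7.25 tip [ 0.4842 -0.1348  0.2094] yaw -90.38 tooloff mm [20.9007 15.513   9.3723] roll -0.37832951678534243 F [ 0.0734 -0.7063 -0.8774] gap 0.09231908890592383 tilt [-0.0013  0.0001]
[-0.5138  0.3209  0.8827  1.9375 -0.29    1.0166 -1.0783]
```

View pics/w3.png

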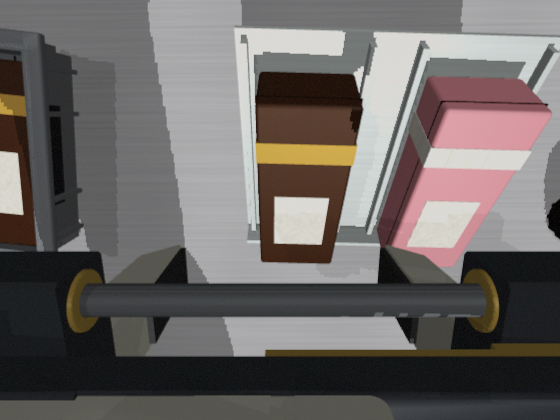

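The wrist view shows the brown carton's top face corners at about (257,98), (356,110), (334,264) and (261,262), with pink on the right at (465,170). I fit the pose from the wrist and top views together.

```bash
cat > fit2.py <<'E'
from go import *
import pickle
from scipy.optimize import least_squares
c,T,t,s=pickle.load(open('c3.pkl','rb'))
P=lambda U,V:np.array([170+U/3.1-0.3,165+V/5.89-0.4])
sl=lambda x,l:R.from_euler('zy',[x[2],-np.radians(32)]).apply(l)+[x[0],x[1],x[3]]
h=[[.08,.032,.022],[.08,-.032,.022],[-.08,-.032,.022],[-.08,.032,.022],[.08,.032,-.022],[.08,-.032,-.022]]
W=[(257,98),(356,110),(334,264),(261,262),(262,75),(352,76)]
To=[P(556,217),P(625,225),P(605,515),P(540,508)]
g=lambda x:np.ravel([ (proj(c,sl(x,np.array(l)),T)-p)/2 for l,p in zip(h,W)]+[proj(t,sl(x,np.array(l)))-p for l,p in zip(h,To)])
r=least_squares(g,[.505,-.15,0,.085],loss='soft_l1');print(r.x,g(r.x).reshape(-1,2))
E
python3 fit2.py
```

```text
[ 0.5003 -0.1501 -0.0181  0.0845] [[-0.7107  5.1426]
 [ 3.3821 -0.3412]
 [-1.0331 -1.1804]
 [ 0.9499 -0.3459]
 [-1.6712 -1.0349]
 [ 0.3729 -1.0292]
 [ 0.2844  1.835 ]
 [ 0.6698  1.4906]
 [-0.2324  1.3652]
 [-0.6553  1.6095]]
```

Call:
play_rows(plan=[{"hand":100,"offset":[14,15,30],"roll":0},{"hand":100,"offset":[0,0,40],"roll":0},{"hand":100,"offset":[0,0,30],"roll":0},{"hand":100,"offset":[0,0,20],"roll":0},{"hand":100,"offset":[0,0,10],"roll":0},{"hand":100,"offset":[0,0,0],"roll":0}])

```text
time_s: 8.15
tool_pos: [0.4987, -0.1496, 0.2574]
tool_rot: [[1.0, 0.002, -0.001], [0.002, -1.0, 0.0], [-0.001, -0.0, -1.0]]
force: [0.7, 0.1, -0.1]
finger_gap: 0.0919
grip_force: 0.0
```

Call:
play_rows(plan=[{"hand":40,"offset":[0,0,0],"roll":0},{"hand":40,"offset":[0,0,0],"roll":0},{"hand":40,"offset":[0,0,0],"roll":0},{"hand":40,"offset":[0,0,0],"roll":0},{"hand":40,"offset":[0,0,0],"roll":0},{"hand":40,"offset":[0,0,0],"roll":0}], grip_force=20)

```text
time_s: 8.9
tool_pos: [0.499, -0.1494, 0.258]
tool_rot: [[1.0, 0.0, 0.001], [0.0, -1.0, 0.0], [0.001, -0.0, -1.0]]
force: [-1.4, 0.7, 6.6]
finger_gap: 0.0639
grip_force: 19.9
```

Gripped at 64 mm. Now I lift.

Call:
play_rows(plan=[{"hand":40,"offset":[0,0,-15],"roll":0},{"hand":40,"offset":[0,0,-25],"roll":0},{"hand":40,"offset":[0,0,-35],"roll":0},{"hand":40,"offset":[0,0,-35],"roll":0},{"hand":40,"offset":[-30,-30,0],"roll":0},{"hand":40,"offset":[-30,-40,0],"roll":0},{"hand":40,"offset":[-30,-40,0],"roll":0},{"hand":40,"offset":[-10,-20,0],"roll":0}])

```text
time_s: 9.9
tool_pos: [0.3967, -0.0182, 0.3675]
tool_rot: [[1.0, 0.002, -0.002], [0.002, -1.0, 0.002], [-0.002, -0.002, -1.0]]
force: [0.3, -0.5, -3.1]
finger_gap: 0.0638
grip_force: 19.8
```

```bash
python3 -c "
from go import *
to([.4,-.02,.06],-90)
save('top','t4.png');save('scene','s4.png')
a=cv2.imread('pics/t4.png')[165:325,240:430];b=cv2.imread('pics/s4.png')[80:240,130:320]
cv2.imwrite('pics/c4.png',cv2.resize(np.hstack([a,b]),None,fx=2.1,fy=2.1,interpolation=cv2.INTER_CUBIC))"
```

```text
t 9.9 tip [ 0.3967 -0.0182  0.1895] yaw -89.88 tooloff mm [  3.5629   2.0619 129.4895] roll 0.11884589937412215 F [ 0.3027 -0.5029 -3.0669] gap 0.06382294935561439 tilt [-0.0021 -0.0016]
```

View pics/c4.png

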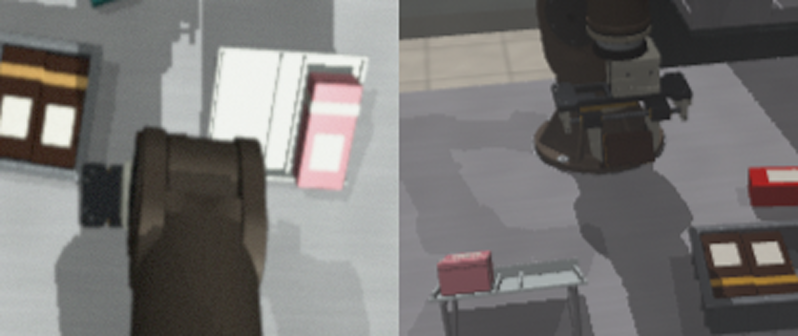

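The carton is held (3 N) and the pink one is undisturbed. I will level it by pressing its low end on the free worktop here.

Call:
play_rows(plan=[{"hand":40,"offset":[0,0,50],"roll":0},{"hand":40,"offset":[0,0,50],"roll":0},{"hand":40,"offset":[0,0,25],"roll":0},{"hand":40,"offset":[0,0,8],"roll":0},{"hand":40,"offset":[0,0,8],"roll":0},{"hand":40,"offset":[0,0,8],"roll":0}], grip_force=12)

```text
time_s: 10.75
tool_pos: [0.4004, -0.0196, 0.2194]
tool_rot: [[1.0, 0.0, 0.004], [0.0, -1.0, 0.0], [0.004, -0.0, -1.0]]
force: [3.6, -0.9, 2.5]
finger_gap: 0.064
grip_force: 12.0
```

Call:
play_rows(plan=[{"hand":40,"offset":[0,0,6],"roll":0},{"hand":40,"offset":[0,0,6],"roll":0},{"hand":40,"offset":[0,0,6],"roll":0},{"hand":40,"offset":[0,0,4],"roll":0},{"hand":40,"offset":[0,0,3],"roll":0},{"hand":40,"offset":[0,0,0],"roll":0}])

```text
time_s: 11.5
tool_pos: [0.3984, -0.0195, 0.1933]
tool_rot: [[1.0, 0.0, -0.001], [0.0, -1.0, 0.0], [-0.001, -0.0, -1.0]]
force: [0.2, 0.6, -3.3]
finger_gap: 0.0639
grip_force: 12.0
```

Call:
play_rows(plan=[{"hand":40,"offset":[0,0,2],"roll":0},{"hand":40,"offset":[0,0,2],"roll":0},{"hand":40,"offset":[0,0,2],"roll":0},{"hand":40,"offset":[0,0,0],"roll":0}])

```text
time_s: 12.0
tool_pos: [0.3992, -0.0195, 0.1879]
tool_rot: [[1.0, 0.0, 0.001], [0.0, -1.0, 0.0], [0.001, -0.0, -1.0]]
force: [0.8, 0.0, 6.5]
finger_gap: 0.0642
grip_force: 12.0
```

The carton is down. I open, rise, and look before regripping near the top.

Call:
play_rows(plan=[{"hand":100,"offset":[0,0,0],"roll":0},{"hand":100,"offset":[0,0,0],"roll":0},{"hand":100,"offset":[0,0,0],"roll":0},{"hand":100,"offset":[0,0,-20],"roll":0},{"hand":100,"offset":[0,0,-60],"roll":0},{"hand":100,"offset":[-40,0,-60],"roll":0},{"hand":100,"offset":[-30,0,-20],"roll":0},{"hand":100,"offset":[0,0,0],"roll":0}])

```text
time_s: 13.0
tool_pos: [0.3378, -0.0177, 0.3344]
tool_rot: [[1.0, 0.005, 0.003], [0.005, -1.0, 0.006], [0.003, -0.006, -1.0]]
force: [0.8, 1.6, 0.3]
finger_gap: 0.0915
grip_force: 0.0
```

```bash
python3 -c "
from go import *
import pickle
o=arm.get_obs()
to([.4,-.02,.03],-90)
c=save('wrist','w5.png')
T=np.eye(4);T[:3,:3]=o['tool_rot'];T[:3,3]=o['tool_pos'];T=T@np.array(c['T_tool_cam'])
pickle.dump((c,T),open('c5.pkl','wb'))
im=cv2.imread('pics/w5.png')
for p in [[.48,.012,.044],[.48,-.052,.044],[.32,-.052,.044],[.32,.012,.044]]:
    q=proj(c,p,T);print(q);cv2.circle(im,(int(q[0]),int(q[1])),3,(0,255,0),1)
cv2.imwrite('pics/w5o.png',im)"
```

```text
t 13.0 tip [ 0.3378 -0.0177  0.1564] yaw -89.72 tooloff mm [ 61.7297   3.3683 126.551 ] roll 0.28075673878848306 F [0.8381 1.6164 0.2893] gap 0.09149102025419092 tilt [ 0.0033 -0.0063]
[242.1266   4.0094]
[336.5563   4.3794]
[327.4438 228.9805]
[246.9943 228.3995]
```

View pics/w5o.png

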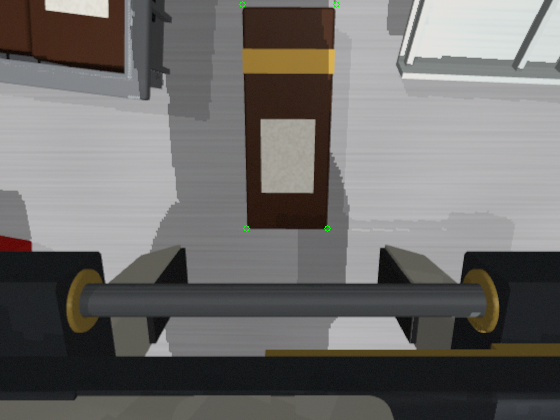

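The carton lies flat and square at centre (0.399, -0.020). I regrip it 14 mm below its top.

Call:
play_rows(plan=[{"hand":100,"offset":[31,1,0],"roll":0},{"hand":100,"offset":[31,1,30],"roll":0},{"hand":100,"offset":[0,0,40],"roll":0},{"hand":100,"offset":[0,0,36],"roll":0},{"hand":100,"offset":[0,0,20],"roll":0},{"hand":100,"offset":[0,0,0],"roll":0}])

```text
time_s: 13.8
tool_pos: [0.4013, -0.0215, 0.2054]
tool_rot: [[1.0, -0.001, -0.003], [-0.001, -1.0, -0.003], [-0.003, 0.003, -1.0]]
force: [0.5, -0.5, 1.1]
finger_gap: 0.0918
grip_force: 0.0
```

```bash
python3 -c "
from go import *
to([.399,-.02,.03],-90)"
```

```text
t 13.8 tip [ 0.4013 -0.0215  0.0274] yaw -90.05 tooloff mm [-2.275  -1.4602 -2.621 ] roll -0.04500846576574702 F [ 0.5146 -0.4996  1.0761] gap 0.0917988206206174 tilt [-0.0032  0.0029]
```

Call:
play_rows(plan=[{"hand":100,"offset":[-2,-1,-3],"roll":0},{"hand":40,"offset":[0,0,0],"roll":0},{"hand":40,"offset":[0,0,0],"roll":0},{"hand":40,"offset":[0,0,0],"roll":0},{"hand":40,"offset":[0,0,0],"roll":0},{"hand":40,"offset":[0,0,0],"roll":0},{"hand":40,"offset":[0,0,0],"roll":0}], grip_force=25)

```text
time_s: 14.68
tool_pos: [0.3996, -0.0191, 0.2111]
tool_rot: [[1.0, 0.002, 0.002], [0.002, -1.0, 0.0], [0.002, -0.0, -1.0]]
force: [-0.7, 0.9, 7.2]
finger_gap: 0.0639
grip_force: 25.0
```

Call:
play_rows(plan=[{"hand":40,"offset":[0,0,-20],"roll":0},{"hand":40,"offset":[0,0,-40],"roll":0},{"hand":40,"offset":[0,0,-40],"roll":0},{"hand":40,"offset":[0,0,-20],"roll":0},{"hand":40,"offset":[0,0,0],"roll":6.2}])

```text
time_s: 15.3
tool_pos: [0.3994, -0.0191, 0.3319]
tool_rot: [[0.994, -0.108, 0.004], [-0.108, -0.994, 0.002], [0.004, -0.002, -1.0]]
force: [0.3, 0.5, -3.2]
finger_gap: 0.064
grip_force: 25.0
```

```bash
python3 -c "
from go import *
to(w(.0,.033,.15),-96.2)
c=save('top','t6.png');np.save('t6.npy',c['color'])
a=cv2.imread('pics/t6.png')[160:260,170:300]
cv2.imwrite('pics/c6.png',cv2.resize(a,None,fx=6,fy=6,interpolation=cv2.INTER_CUBIC))"
```

```text
t 15.3 tip [ 0.3994 -0.0191  0.1539] yaw -96.18 tooloff mm [ 110.1533 -275.3785    4.8863] roll 0.018549080016285302 F [ 0.2826  0.4797 -3.1849] gap 0.06404219564948833 tilt [ 0.0037 -0.0021]
```

View pics/c6.png

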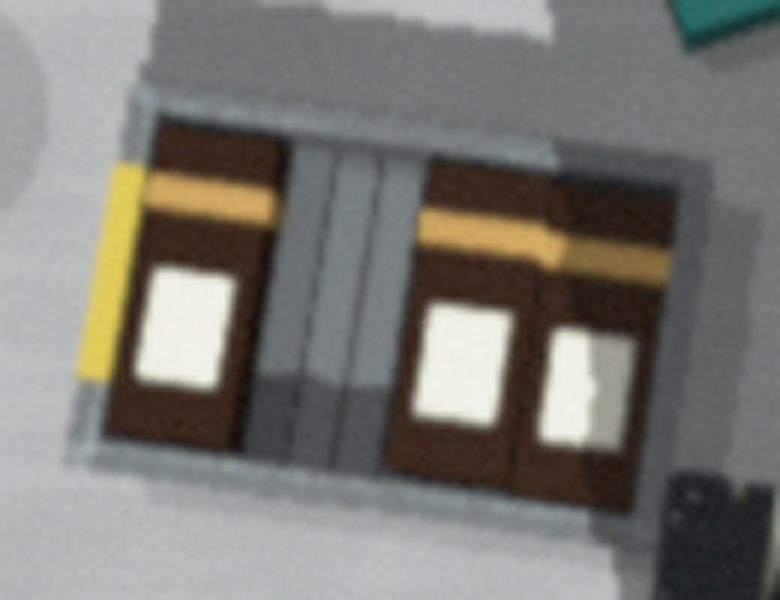

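The gap is clear, with the end carton's inner edge at about (290,130)–(240,452) in the crop and the tipped carton's edge at about (428,160)–(385,475). I compute the gap centre and its yaw.

```bash
python3 -c "
from go import *
import pickle
t=pickle.load(open('c0.pkl','rb'))['top']
f=lambda U,V:at(t,170+U/6-.4,160+V/6-.4,.06)
p=[f(*q) for q in[(288,130),(242,452),(428,158),(386,473),(155,120),(104,440),(675,185),(630,513)]]
Ri=R.from_euler('z',-YAW)
for q in p: print(q,Ri.apply(q-CR)*1e3)
for a,b in((0,1),(2,3),(4,5),(6,7)):
    d=p[a]-p[b];print('yaw',np.degrees(np.arctan2(d[1],d[0])),np.linalg.norm(d))
print('mid gap',np.mean(p[:4],0), 'mid all',np.mean(p[4:],0))
to(np.mean(p[:4],0)+[0,0,.09],-96.2)
"
```

```text
[0.6272 0.2691 0.06  ] [85.3126 68.6796 60.    ]
[0.4624 0.284  0.06  ] [-80.1516  65.7417  60.    ]
[0.6147 0.1971 0.06  ] [80.6685 -4.1972 60.    ]
[0.4539 0.2115 0.06  ] [-80.7374  -7.2776  60.    ]
[0.6305 0.3371 0.06  ] [ 81.2079 136.698   60.    ]
[0.4665 0.3534 0.06  ] [-83.6129 135.1869  60.    ]
[0.6044 0.071  0.06  ] [  83.958  -130.6753   60.    ]
[0.4374 0.0889 0.06  ] [ -83.9057 -130.9471   60.    ]
yaw -5.182803268751852 0.16549027125363355
yaw -5.1066618883666335 0.1614352452581693
yaw -5.674702952598605 0.1648277343512051
yaw -6.107234570012518 0.16786390907907223
mid gap [0.5396 0.2404 0.06  ] mid all [0.5347 0.2126 0.06  ]
t 15.35 tip [ 0.3991 -0.0189  0.1532] yaw -96.54 tooloff mm [ 110.0108 -273.6049    3.9205] roll -0.3411777869584114 F [ 0.0448  1.2761 -4.347 ] gap 0.0637200621728588 tilt [ 0.0026 -0.0015]
```

Call:
play_rows(plan=[{"hand":40,"offset":[15,-38,0],"roll":0},{"hand":40,"offset":[22,-55,0],"roll":0},{"hand":40,"offset":[22,-55,0],"roll":0},{"hand":40,"offset":[22,-55,0],"roll":0},{"hand":40,"offset":[19,-45,0],"roll":0},{"hand":40,"offset":[9,-25,0],"roll":-0.5},{"hand":40,"offset":[0,0,0],"roll":0},{"hand":40,"offset":[0,0,0],"roll":0}])

```text
time_s: 16.35
tool_pos: [0.5362, 0.2397, 0.3303]
tool_rot: [[0.995, -0.098, 0.0], [-0.098, -0.995, -0.002], [0.001, 0.002, -1.0]]
force: [-0.0, -0.9, -2.9]
finger_gap: 0.0636
grip_force: 25.0
```

```bash
python3 -c "
from go import *
to([.5383,.2406,.064],-95.7)"
```

```text
t 16.35 tip [0.5362 0.2397 0.1523] yaw -95.63 tooloff mm [ 1.9003 -1.192  88.3308] roll 0.07235702120841836 F [-0.0084 -0.8525 -2.9369] gap 0.06361495895326504 tilt [0.0006 0.0015]
```

Call:
play_rows(plan=[{"hand":40,"offset":[2,-1,25],"roll":0},{"hand":40,"offset":[0,0,20],"roll":0},{"hand":40,"offset":[0,0,10],"roll":0},{"hand":40,"offset":[0,0,8],"roll":0},{"hand":40,"offset":[0,0,8],"roll":0},{"hand":40,"offset":[0,0,0],"roll":0}])

```text
time_s: 17.1
tool_pos: [0.5388, 0.2414, 0.2597]
tool_rot: [[0.995, -0.098, 0.001], [-0.098, -0.995, -0.001], [0.001, 0.0, -1.0]]
force: [-0.7, 0.0, -2.8]
finger_gap: 0.0638
grip_force: 25.0
```

Call:
play_rows(plan=[{"hand":40,"offset":[0,0,6],"roll":0},{"hand":40,"offset":[0,0,5],"roll":0},{"hand":40,"offset":[0,0,4],"roll":0},{"hand":40,"offset":[0,0,0],"roll":0}])

```text
time_s: 17.6
tool_pos: [0.5388, 0.2414, 0.2447]
tool_rot: [[0.995, -0.098, 0.001], [-0.098, -0.995, -0.001], [0.001, 0.0, -1.0]]
force: [-0.1, 0.7, -4.3]
finger_gap: 0.0637
grip_force: 25.0
```

```bash
python3 -c "
from go import *
to([.5383,.2406,.064],-95.7)"
```

```text
t 17.6 tip [0.5388 0.2414 0.0667] yaw -95.62 tooloff mm [-0.4465  0.8184  2.6503] roll 0.08016179249959521 F [-0.1256  0.6831 -4.288 ] gap 0.06372534374313542 tilt [0.0014 0.0005]
```

Call:
play_rows(plan=[{"hand":40,"offset":[0,0,2],"roll":0},{"hand":40,"offset":[0,0,2],"roll":0},{"hand":40,"offset":[0,0,0],"roll":0}])

```text
time_s: 17.98
tool_pos: [0.5389, 0.2414, 0.2409]
tool_rot: [[0.995, -0.098, 0.002], [-0.098, -0.995, -0.0], [0.002, 0.0, -1.0]]
force: [0.3, -1.5, -2.9]
finger_gap: 0.064
grip_force: 25.0
```

Call:
play_rows(plan=[{"hand":90,"offset":[0,0,0],"roll":0},{"hand":90,"offset":[0,0,0],"roll":0},{"hand":90,"offset":[0,0,0],"roll":0},{"hand":90,"offset":[0,0,-30],"roll":0},{"hand":90,"offset":[0,0,-60],"roll":0},{"hand":90,"offset":[-60,0,-20],"roll":0},{"hand":90,"offset":[-60,0,0],"roll":0},{"hand":90,"offset":[0,0,0],"roll":0}])

```text
time_s: 18.98
tool_pos: [0.4156, 0.2548, 0.3498]
tool_rot: [[0.996, -0.092, -0.003], [-0.092, -0.996, 0.001], [-0.003, -0.001, -1.0]]
force: [1.4, 0.4, 0.2]
finger_gap: 0.0824
grip_force: 0.0
```

```bash
python3 -c "
from go import *
to(w(0,.1,.12),-6.2)
save('wrist','w7.png');save('top','t7.png');save('scene','s7.png')
a=cv2.imread('pics/w7.png')[:300];b=cv2.imread('pics/s7.png')[165:245,250:390]
a=cv2.resize(a,(560,300));b=cv2.resize(b,(504,288),interpolation=cv2.INTER_CUBIC);b=cv2.copyMakeBorder(b,0,0,0,56,0)
cv2.imwrite('pics/c7.png',np.vstack([a,b]))"
```

```text
t 18.975 tip [0.4156 0.2548 0.1718] yaw -95.28 tooloff mm [124.7363 -66.3532  51.4963] roll -89.08187360197485 F [1.3896 0.3739 0.1586] gap 0.08240463424281584 tilt [-0.0032 -0.0008]
```

View pics/c7.png

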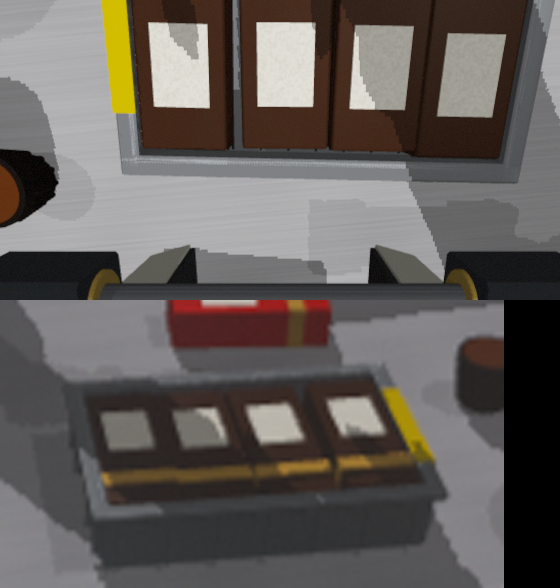

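All four cartons are flat and below the rim. Now I shut the fingers and do the touch check, starting over the end carton.

Call:
play_rows(plan=[{"hand":0,"offset":[42,-22,0],"roll":0},{"hand":0,"offset":[42,-22,0],"roll":0},{"hand":0,"offset":[41,-23,0],"roll":0},{"hand":0,"offset":[0,0,30],"roll":0},{"hand":0,"offset":[0,0,40],"roll":0},{"hand":0,"offset":[0,0,26],"roll":0},{"hand":0,"offset":[0,0,0],"roll":0},{"hand":0,"offset":[0,0,0],"roll":0}], grip_force=5)

```text
time_s: 20.12
tool_pos: [0.5526, 0.3067, 0.2557]
tool_rot: [[0.995, -0.099, 0.003], [-0.099, -0.995, -0.0], [0.003, 0.0, -1.0]]
force: [0.0, 0.4, 0.4]
finger_gap: 0.0074
grip_force: 0.0
```

```bash
python3 -c "
from go import *
to(w(0,.102,.062),-95.3)"
```

```text
t 20.125 tip [0.5526 0.3067 0.0777] yaw -95.71 tooloff mm [-7.1007 -4.0316 15.6276] roll -0.40866856622409387 F [0.0241 0.3894 0.4223] gap 0.007418720147857054 tilt [0.0035 0.0001]
```

Call:
play_rows(plan=[{"hand":0,"offset":[-7,-4,8],"roll":0},{"hand":0,"offset":[0,0,5],"roll":0},{"hand":0,"offset":[0,0,3],"roll":0},{"hand":0,"offset":[0,0,1],"roll":0},{"hand":0,"offset":[0,0,0],"roll":0},{"hand":0,"offset":[0,0,0],"roll":0}])

```text
time_s: 20.88
tool_pos: [0.5445, 0.3123, 0.2384]
tool_rot: [[0.995, -0.098, 0.002], [-0.098, -0.995, 0.001], [0.001, -0.001, -1.0]]
force: [-3.9, 0.2, 7.5]
finger_gap: 0.0004
grip_force: 3.7
```

Call:
play_rows(plan=[{"hand":0,"offset":[0,8,-0.4],"roll":0},{"hand":0,"offset":[0,12,0],"roll":0},{"hand":0,"offset":[0,12,0],"roll":0},{"hand":0,"offset":[0,12,0],"roll":0},{"hand":0,"offset":[0,12,0],"roll":0},{"hand":0,"offset":[0,12,0],"roll":0}])

```text
time_s: 21.62
tool_pos: [0.5381, 0.2439, 0.2384]
tool_rot: [[0.995, -0.098, 0.002], [-0.098, -0.995, 0.0], [0.002, -0.001, -1.0]]
force: [0.2, 3.3, 4.6]
finger_gap: 0.0007
grip_force: 2.6
```

On the new carton now, with 4.6 N of contact.

Call:
play_rows(plan=[{"hand":0,"offset":[0,12,0],"roll":0},{"hand":0,"offset":[0,12,0],"roll":0},{"hand":0,"offset":[0,12,0],"roll":0},{"hand":0,"offset":[0,12,0],"roll":0},{"hand":0,"offset":[0,12,0],"roll":0},{"hand":0,"offset":[0,8,0],"roll":0}])

```text
time_s: 22.38
tool_pos: [0.5313, 0.176, 0.2384]
tool_rot: [[0.995, -0.098, 0.002], [-0.098, -0.995, 0.0], [0.002, -0.0, -1.0]]
force: [0.7, 3.6, 5.7]
finger_gap: 0.0007
grip_force: 3.0
```

Call:
play_rows(plan=[{"hand":0,"offset":[0,12,0],"roll":0},{"hand":0,"offset":[0,12,0],"roll":0},{"hand":0,"offset":[0,12,0],"roll":0},{"hand":0,"offset":[0,12,0],"roll":0},{"hand":0,"offset":[0,10,0],"roll":0},{"hand":0,"offset":[0,6,0],"roll":0},{"hand":0,"offset":[0,0,0.5],"roll":0}])

```text
time_s: 23.25
tool_pos: [0.525, 0.1118, 0.2383]
tool_rot: [[0.995, -0.099, 0.002], [-0.099, -0.995, -0.0], [0.002, 0.0, -1.0]]
force: [-3.3, 0.2, 19.2]
finger_gap: 0.0007
grip_force: 9.6
```

```bash
python3 -c "
from go import *
to(w(0,-.099,.06),-95.3)"
```

```text
t 23.25 tip [0.525  0.1118 0.0603] yaw -95.69 tooloff mm [-0.624   0.2919  0.2522] roll -0.39154781529650506 F [-3.2868  0.1603 19.2145] gap 0.0006745400102911394 tilt [0.0021 0.    ]
```

Call:
play_rows(plan=[{"hand":0,"offset":[0,0,-15],"roll":0},{"hand":0,"offset":[0,0,-50],"roll":0},{"hand":0,"offset":[0,0,-50],"roll":0},{"hand":0,"offset":[0,0,-30],"roll":0},{"hand":0,"offset":[0,0,0],"roll":0},{"hand":0,"offset":[0,0,0],"roll":0}])

```text
time_s: 24.0
tool_pos: [0.5242, 0.113, 0.382]
tool_rot: [[0.995, -0.098, 0.001], [-0.098, -0.995, -0.001], [0.001, 0.001, -1.0]]
force: [-0.5, -0.2, 0.2]
finger_gap: 0.0005
grip_force: 0.0
```

```bash
python3 -c "
from go import *
to(w(0,-.099,.06)); print(arm.job_done())"
```

```text
t 24.0 tip [0.5242 0.113  0.204 ] yaw -95.63 tooloff mm [  0.2022   1.3031 144.0042] roll None F [-0.5071 -0.1904  0.2035] gap 0.0004538618327214282 tilt [0.0006 0.0005]
the job is handed in; nothing more can be done
None
```

The job is handed in at 24 s (verdict not shown): all four brown cartons looked flat and below the rim in my last picture (before the touch check), the new one was let go about 14 mm above the tray floor, and the fingertips stayed in contact along all four tops; I viewed 11 pictures, one over the limit of 10.

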